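# Move a slide basket from the drain hooks to the drying hooks

### The arm

A 6-joint arm with a two-finger parallel gripper is mounted at the origin on a cart in front of the work surface, level with it; the furniture and walls round the work are solid. World frame = base frame: x ahead of the robot, y to its left, z up, the work surface at z = 0. Lengths are in mm, angles in rad, forces in N, time in s.
With the tool pointing down it reaches from about 250 to 725 mm from the base axis. Payload 4 kg.
Tool frame: the origin (TCP) lies between the finger pads, 19 mm behind the fingertips; this is the grasp point; z points along the fingers, y is the line along which they close (so a half turn about z gives the same grasp; the last joint's range is limited). The gripper opens to 85 mm and grips with 20 to 120 N. Pads are 22 mm wide; open, the fingers measure 114 mm over their backs; the gripper's body (76 mm by 85 mm) begins 54 mm behind the grasp point. The pads swing forward as they close: fully open they stand 13 mm farther back than shut.
Start: joints at [-1.192, 0.241, 0.005, 1.335, 0, 1.571], TCP at [184.901, -464.555, 250.006] pointing down, gripper open.
Joint ranges: [-2.72, 2.72], [-1.05, 1.87], [-1.09, 1.28], [-1.99, 2.15], [-1.42, 1.44], [-3.14, 3.14]. Speed limits (rad/s): [2.79, 2.79, 3.14, 3.14, 3.14, 3.14].

### API

Orientations are given as [roll, pitch, yaw] about the fixed x, y, z axes, in that order (R = Rz(yaw) Ry(pitch) Rx(roll)).
In Python, from workcell import robot gives the robot as it stands.
- The arm moves only by the tool move_arm, never from a script. Its arguments are lists of equal length, an entry for each row: "slide": the shift along the world's x, y, z normalised to -1 to 1, where 1 is 0.2 m, a list of three; "spin": the turn about the world's z normalised to -1 to 1, where 1 is pi rad. A call has 1 to 8 rows; each row shifts and turns the commanded pose from where the row before left it; what a row does not reach is not made up. A row lasts 1/12 s, in which the tool goes at most 41.7 mm and 7.16 degrees, less where a joint would pass 70% of its speed; a pose out of reach is approached as far as the arm can. A call with a number of a shift or a turn outside -1 to 1 is refused whole. A call with a gripper value outside its range is refused whole. "claw" is the opening, from 0 (shut) to 1 (fully open), set as the call begins (left out, the last holds). The fingers move at their own pace and stop on an object; "force" is the grip in N (left out, the last holds). Time passes only in rows, so rows that do not move let the fingers close. It gives the time, the measured TCP pose, the force, the opening and the grip force at its end, in the units of the state.
- robot.state(): the state, without advancing time (a new reading comes with each control period).
- robot.camera(name): name is "side" or "top" or "wrist"; returns a dict with "pixels" (400x640x3 uint8, blue, green, red), "camera_matrix" (3x3 intrinsics, pixels), "pose" (4x4, takes a point from camera to world coordinates). Camera axes: x right, y down, z forward; pixel columns grow to the right and rows downward; lengths in mm; the calibration is good to about 2 mm. A picture is of the moment at which its call begins. There is no depth.
- robot.hand_in(): hands the job in; it is judged then, once.
Trained networks look in a picture, given as the dict that the camera call returned (one of the last four; its "shot" number tells which), for a name from the list of things; names that differ only in an ending like _2 or _b are one class to them, and where a whole thing is asked for, a point or a joint stands for the part that bears it (a point fixed in the world has none). Each returns a list of dicts, best first, with "confidence" (0 to 1); they miss things now and then, are a little off and sometimes report something else, mostly with a low value. They report only what shows in the picture. A call takes as long as a camera call.
- robot.boxes_of(query, picture): "position" ([x, y, z] in mm, in the coordinates of the camera as it stood for that picture, good to about 4 mm: the middle of the surface that is visible of it).
- robot.spot_point(query, picture): "position" ([x, y, z] in mm, in the coordinates of the camera as it stood for that picture, good to about 4 mm: a listed point, or the origin of a listed thing).
The state is a dict: "time": time; "joint_pos": joint angles; "qd": joint speeds; "joint_torque": joint torques, N m; "position": TCP position; "tool_rot": TCP orientation; "ft_force": force on the tool from outside, world axes, zero at the start; "ft_torque": the same for the moment, N m; "opening": opening from 0.0 (shut) to 1.0 (fully open); "finger_force": force on a finger pad.
Only numpy, scipy, OpenCV 4.12 (cv2) and the standard library are available. Lean on these libraries where they do the work, as an engineer would, in place of code of your own. Each camera call takes 0.05 s, during which the arm holds its last target. There are 200 camera calls.

### The job

The basket of microscope slides has finished draining: take it by its grip off the hooks of the stand with the drip tray, carry it level and without setting it down anywhere, and hang it by its bar in both hooks of the other stand, the one with the flat foot. Lower it gently into the hooks before letting go, and leave the bottle, the carton and the counter where they are.

Things in the scene. Friction and masses are not known exactly. Their poses are not given: they have to be found in the camera images.
- basket: Open steel slide basket 86 (x) by 179 (y) by 36 (z) mm, about 0.35 kg, glass slides fixed in it. Rigid bail: an 8 mm upright rod at each end (y = -88 and +88), joined by a round bar along y, 10 diameter, axis 95 above the underside. Origin: centre of underside, z up. Starts hanging by the bar in both prongs of the drain stand, its axes as the stand's. Looks the same turned half round.
- basket_bar (a point): middle of the basket's bar, on its axis; must come to lie in the troughs of the prongs
- basket_grip (a point): Centre of the grey plastic grip block, 38 above the bar axis: 24 (x) by 28 (y) by 40 (z), from 18 to 58 above the bar axis, on a thinner neck (14 by 16). Grip it across its 28 mm, along the basket's y; over 40 mm is free beside each of these faces. With the tool leaning 40 degrees and its TCP here, the fingertips stay above the bar and prongs.
- drain_stand: Fixed stand the basket starts on. Foot: steel drip tray 170 by 200, 16 high, from x = -75 to +95. Front faces its own -x, y runs across. White back panel 150 wide, 292 tall, front face at x = +77. Two round prongs (8 diameter) at y = -60 and +60 come forward from the panel. Origin: on the worktop, midway below the prongs' troughs.
- drain_stand_seat (a point): Where the bar's middle rests in the drain stand, 165 above the worktop, axes as the stand's. Each prong dips into a V trough here (12 wide at the bottom, 45-degree flanks) and turns up again in front: its tip reaches 28 mm in front (-x) of and 13 above this point, so the bar must rise over 18 to pass it.
- drain_stand_hood (a point): Middle of the front lower edge of the fixed white hood of the drain stand: 5 in front (-x) of and 115 above the seat point. The hood runs back from here to the panel, 170 wide, 5 thick. A tool pointing straight down at the grip hits it; one leaning 40 degrees, its body toward the stand's front (-x), passes in front.
- drying_stand: Fixed empty stand that the basket must go to. Same panel, prongs and hood as the drain stand; its foot is a flat steel plate 130 by 160, 8 high, from x = -35 to +95. Front faces its own -x, y runs across. Origin: on the worktop, midway below the prongs' troughs.
- drying_stand_seat (a point): Where the bar's middle must rest in the drying stand: midway between the prongs, 165 above the worktop, axes as the stand's. Troughs and tips as on the drain stand. They centre a bar that comes down up to about 15 mm off in x; across (y) it may lie up to 20 mm off.
- drying_stand_hood (a point): Middle of the front lower edge of the drying stand's hood: 5 in front of and 115 above its seat point; hood as on the drain stand
- amber_bottle: bystander: amber bottle with screw cap, 48 diameter, 100 tall, behind and between the stands; origin at its foot
- slide_carton: bystander: small flat carton 32 by 82 by 34 high, lying in front on the left; origin at the centre of its underside
- counter: bystander: round hand tally counter 49 by 46 by 26 high, in front on the right; origin at the centre of its underside

How it is judged:
By the outcome, as a careful person would: the job done as asked, in the order asked, and still so for the second after the job is handed in, with the robot touching nothing.
It also fails if it takes over 54 s, if anything falls off the work surface, if the arm or the gripper's body presses on something with over 40 N, if the wrist force passes 120 N, or if a joint passes its speed limit or range.

## Working session

There is one attempt and no reset: what is moved stays moved. The work goes in short steps, Python scripts to look and compute and a tool call to move; the robot and the scene stay as the last step left them, time stands still between calls to the robot, and variables do not carry over. Pictures are saved under pics/ and viewed, at most 10 in all, crops included, and the job is handed in when it is done.

Besides the shell and the picture viewer there is one more tool, called after "Call:" as name([rows], argument=value, ...), one row to a line, values as JSON. move_arm: Moves the arm, as the interface text tells. Its arguments: {"type":"object","properties":{"slide":{"type":"array"},"spin":{"type":"array"},"claw":{"type":"number"},"force":{"type":"number"}},"required":["slide","spin"]}

View pics/top0.png

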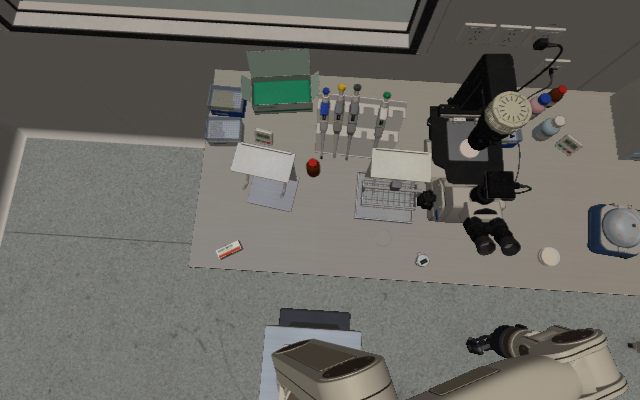

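View pics/side0.png

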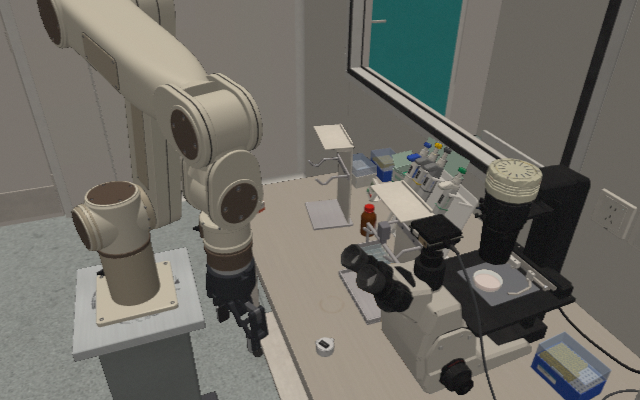

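```bash
python3 - <<'E'
from h import *
for c in("top","side"):
    p=robot.camera(c); print(c,np.round(p["camera_matrix"],1).tolist(),np.round(p["pose"],3).tolist())
E
```

```text
top [[386.1, 0.0, 318.3], [0.0, 386.1, 201.6], [0.0, 0.0, 1.0]] [[0.064, -0.974, 0.219, 277.76], [-0.998, -0.062, 0.012, -6.379], [0.002, -0.219, -0.976, 1333.729], [0.0, 0.0, 0.0, 1.0]]
side [[487.8, 0.0, 331.2], [0.0, 487.8, 200.6], [0.0, 0.0, 1.0]] [[0.928, -0.179, 0.328, 98.279], [-0.373, -0.499, 0.783, -1075.991], [0.023, -0.848, -0.529, 895.032], [0.0, 0.0, 0.0, 1.0]]
```

The top view shows the basket on the drain stand near (390,190), with the microscope close by on its right. The turned empty stand is near (265,175). The side view shows both hoods clear and the arm at the front left. The tool points straight down and I can only turn it about z, so I'll raise the arm and see how it behaves near its joint limits.

Call:
move_arm([
  [0,0,0.2],
  [0,0,0.2],
  [0,0,0.2],
  [0,0,0.2],
  [0,0,0.2],
  [0,0,0.2],
  [0,0,0.2],
  [0,0,0.2],
], spin=[0,0,0,0,0,0,0,0])

```text
time: 2.07
position: [183.5, -461.1, 549.3]
tool_rot: [3.111, 0.0, 0.379]
ft_force: [1.0, -3.1, 3.8]
opening: 1.004
finger_force: 0.0
```

```bash
python3 - <<'E'
from h import *
s=robot.state(); print(s["time"],s["joint_pos"].round(3),s["position"].round(1),s["tool_rot"].round(3))
# yaw of stands from top picture: hood front edge z=280, tray/foot corners
p=robot.camera("top");K=p["camera_matrix"];T=np.array(p["pose"])
def w(u,v,z):
    d=T[:3,:3]@np.linalg.inv(K)@[u,v,1]; return T[:3,3]+d*(z-T[2,3])/d[2]
im=cv2.imread("pics/top0.png")[140:225,225:440]
cv2.imwrite("pics/crop.png",cv2.resize(im,None,fx=3.7,fy=3.7,interpolation=cv2.INTER_CUBIC))
E
```

```text
2.0667 [-1.192  0.348  0.958  2.15  -0.     1.571] [ 183.5 -461.1  549.3] [3.111 0.    0.379]
```

View pics/crop.png

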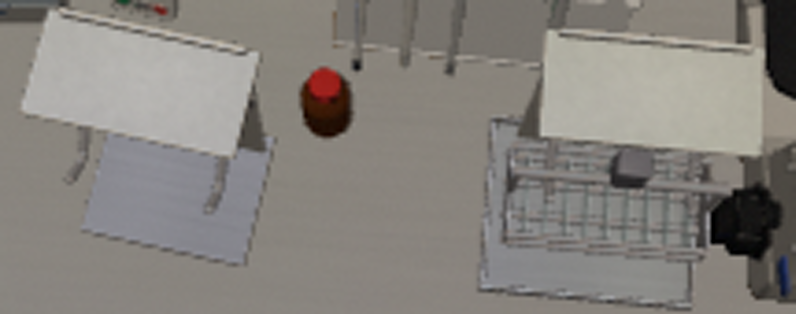

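The crop shows the empty stand turned about 12° clockwise: its foot's front edge runs from (82,230) to (246,263). The drain stand is turned about 4°: its tray's front edge runs from (480,290) to (690,305). 

Raising the arm brought J4 to its limit and the tool started to lean outward. That gives me a way to lean it. First I'll back down a little and turn the closing line.

Call:
move_arm([
  [0,0,-0.2],
  [0,0,-0.2],
  [0,0,0],
  [0,0,0],
  [0,0,0],
  [0,0,0],
  [0,0,0],
  [0,0,0],
], spin=[-0.039,-0.039,-0.039,-0.039,-0.039,-0.039,-0.039,-0.039])

```text
time: 2.78
position: [182.3, -458.1, 472.0]
tool_rot: [3.121, 0.001, -0.59]
ft_force: [-0.3, 0.5, -0.4]
opening: 0.998
finger_force: 0.0
```

```bash
cat >> h.py <<'E'
from scipy.spatial.transform import Rotation as Ro
def st():
    s=robot.state(); R=Ro.from_euler('xyz',s["tool_rot"]).as_matrix()
    a=R[:,2]
    print("t",round(s["time"],2),"q",s["joint_pos"].round(3),"p",s["position"].round(1),"lean",np.degrees(np.arccos(-a[2])).round(2),"az",np.degrees(np.arctan2(a[1],a[0])).round(1),"ytool",R[:,1].round(3),"yaz",np.degrees(np.arctan2(R[1,1],R[0,1])).round(1),"F",s["ft_force"].round(1),"op",round(s["opening"],3),"ff",round(s["finger_force"],1))
    return s,R
TT=np.array([[0.064,-0.974,0.219,277.76],[-0.998,-0.062,0.012,-6.379],[0.002,-0.219,-0.976,1333.729]]);KT=np.array([[386.1,0,318.3],[0,386.1,201.6],[0,0,1]])
def w(u,v,z):
    d=TT[:,:3]@np.linalg.inv(KT)@[u,v,1]; return TT[:,3]+d*(z-TT[2,3])/d[2]
E
python3 - <<'E'
from h import *
st()
def c(u,v): return 225+u/3.7,140+v/3.7
for n,a,b,z in(("dry foot",(82,230),(246,263),8),("dry hood",(22,110),(234,155),282),("dry hood back",(50,10),(258,53),285),("drain tray",(480,290),(690,305),16),("drain hood",(541,135),(762,155),282),("bar",(512,172),(732,190),165)):
    A=w(*c(*a),z);B=w(*c(*b),z);d=A-B; print(n,A.round(0),B.round(0),"len",np.linalg.norm(d).round(0),"yaw",np.degrees(np.arctan2(-d[0],d[1])).round(1))
E
```

```text
t 2.78 q [-1.182  0.252  0.597  1.905 -0.018  2.55 ] p [ 182.3 -458.1  472. ] lean 1.19 az -126.9 ytool [-0.557 -0.831  0.021] yaz -123.8 F [-0.3  0.5 -0.4] op 0.998 ff 0.0
dry foot [557. 259.   8.] [535. 101.   8.] len 159.0 yaw -7.9
dry hood [590. 260. 282.] [565.  95. 282.] len 167.0 yaw -8.7
dry hood back [672. 247. 285.] [647.  83. 285.] len 166.0 yaw -8.6
drain tray [ 522. -120.   16.] [ 521. -316.   16.] len 196.0 yaw -0.5
drain hood [ 596. -138.  282.] [ 591. -307.  282.] len 169.0 yaw -1.7
bar [ 597. -130.  165.] [ 594. -316.  165.] len 186.0 yaw -1.1
```

Call:
move_arm([
  [0,0,0],
  [0,0,0],
  [0,0,0],
  [0,0,0],
  [0,0,0],
  [0,0,0],
  [0,0,0],
  [0,0,0],
], spin=[0.039,0.039,0.039,0.039,0.039,0.039,0.039,0.039])

```text
time: 3.45
position: [182.4, -458.2, 472.0]
tool_rot: [3.121, -0.0, 0.402]
ft_force: [-0.1, 0.3, 0.6]
opening: 1.0
finger_force: 0.0
```

Call:
move_arm([
  [0,0,0],
  [0,0,0],
  [0,0,0],
  [0,0,0],
  [0,0,0],
  [0,0,0],
  [0,0,0],
  [0,0,0],
], spin=[0.039,0.039,0.039,0.039,0.039,0.039,0.039,0.039])

```text
time: 4.12
position: [182.4, -458.2, 472.0]
tool_rot: [3.121, -0.001, 1.382]
ft_force: [-0.2, 0.2, -1.1]
opening: 0.998
finger_force: 0.0
```

Call:
move_arm([
  [0,0,0],
  [0,0,0],
  [0,0,0],
  [0,0,0],
  [0,0,0],
], spin=[0.039,0.039,0.039,0.039,0])

```text
time: 4.53
position: [182.4, -458.3, 472.0]
tool_rot: [3.12, -0.001, 1.868]
ft_force: [0.1, 0.8, 0.3]
opening: 0.999
finger_force: 0.0
```

```bash
python3 - <<'E'
from h import *
s,R=st(); az=np.arctan2(s["position"][1],s["position"][0])
a=np.array([-np.sin(az),np.cos(az),0])
for sp in np.arange(-6,14,1):
    R1=Ro.from_euler('z',sp,degrees=True).as_matrix()@R
    R2=Ro.from_rotvec(-a*0.68).as_matrix()@R1
    print(sp,R2[:,2].round(2),R2[:,1].round(3))
E
```

```text
t 4.53 q [-1.204  0.262  0.61   1.919  0.021  0.069] p [ 182.4 -458.3  472. ] lean 1.22 az 20.5 ytool [0.956 0.293 0.021] yaz 17.0 F [0.1 0.8 0.3] op 0.999 ff 0.0
-6 [ 0.25 -0.58 -0.78] [0.961 0.242 0.133]
-5 [ 0.25 -0.58 -0.78] [0.959 0.255 0.122]
-4 [ 0.25 -0.58 -0.78] [0.957 0.269 0.111]
-3 [ 0.25 -0.58 -0.78] [0.954 0.282 0.101]
-2 [ 0.25 -0.58 -0.78] [0.951 0.296 0.09 ]
-1 [ 0.25 -0.58 -0.78] [0.948 0.309 0.079]
0 [ 0.25 -0.58 -0.78] [0.944 0.322 0.068]
1 [ 0.25 -0.58 -0.78] [0.94  0.335 0.057]
2 [ 0.25 -0.58 -0.78] [0.936 0.348 0.046]
3 [ 0.25 -0.58 -0.78] [0.932 0.361 0.035]
4 [ 0.25 -0.58 -0.78] [0.927 0.374 0.024]
5 [ 0.25 -0.58 -0.78] [0.922 0.386 0.013]
6 [ 0.25 -0.57 -0.78] [0.917 0.399 0.002]
7 [ 0.25 -0.57 -0.78] [ 0.912  0.411 -0.009]
8 [ 0.25 -0.57 -0.78] [ 0.906  0.423 -0.02 ]
9 [ 0.25 -0.57 -0.78] [ 0.9    0.436 -0.031]
10 [ 0.25 -0.57 -0.78] [ 0.893  0.448 -0.042]
11 [ 0.25 -0.57 -0.78] [ 0.887  0.459 -0.053]
12 [ 0.25 -0.57 -0.78] [ 0.88   0.471 -0.064]
13 [ 0.25 -0.57 -0.78] [ 0.873  0.483 -0.074]
```

Call:
move_arm([
  [0,0,0],
  [0,0,0.2],
  [0,0,0.2],
  [0,0,0.2],
  [-0.03,0.08,0.18],
  [-0.03,0.08,0.18],
  [-0.03,0.08,0.18],
  [-0.03,0.08,0.18],
], spin=[0.034,0,0,0,0,0,0,0])

```text
time: 5.2
position: [149.5, -365.9, 609.3]
tool_rot: [3.123, 0.132, 1.967]
ft_force: [0.0, -0.2, 0.6]
opening: 1.002
finger_force: 0.0
```

```bash
python3 - <<'E'
from h import *
st()
E
```

```text
t 5.2 q [-1.199  0.108  0.817  2.149  0.022 -0.024] p [ 149.5 -365.9  609.3] lean 7.61 az -59.3 ytool [0.922 0.388 0.018] yaz 22.8 F [ 0.  -0.2  0.6] op 1.002 ff 0.0
```

Call:
move_arm([
  [-0.03,0.08,0.18],
  [-0.03,0.08,0.18],
  [-0.03,0.08,0.18],
  [-0.03,0.08,0.18],
  [0,0,0.2],
  [0,0,0.2],
  [0,0,0.2],
  [0,0,0.2],
], spin=[0,0,0,0,0,0,0,0])

```text
time: 5.87
position: [132.1, -306.1, 689.3]
tool_rot: [3.124, 0.352, 1.963]
ft_force: [0.1, 0.4, -0.6]
opening: 1.001
finger_force: 0.0
```

```bash
python3 - <<'E'
from h import *
st()
E
```

```text
t 5.87 q [-1.178e+00 -5.500e-02  8.750e-01  2.149e+00  1.700e-02  1.000e-03] p [ 132.1 -306.1  689.3] lean 20.18 az -64.7 ytool [0.922 0.387 0.016] yaz 22.8 F [ 0.1  0.4 -0.6] op 1.001 ff 0.0
```

Call:
move_arm([
  [0,0,0.2],
  [0,0,0.2],
  [0,0,0.2],
  [0,0,0.2],
  [0,0,0.2],
  [0,0,0.2],
  [0,0,0.2],
  [0,0,0.2],
], spin=[0,0,0,0,0,0,0,0])

```text
time: 6.53
position: [139.2, -314.7, 775.1]
tool_rot: [3.12, 0.587, 1.958]
ft_force: [0.6, 0.4, 0.5]
opening: 1.0
finger_force: 0.0
```

```bash
python3 - <<'E'
from h import *
st()
E
```

```text
t 6.53 q [-1.163 -0.034  1.132  2.149  0.01   0.018] p [ 139.2 -314.7  775.1] lean 33.66 az -65.6 ytool [0.921 0.388 0.018] yaz 22.9 F [0.6 0.4 0.5] op 1.0 ff 0.0
```

Call:
move_arm([
  [0,0,0.2],
  [0,0,0.2],
  [0,0,0.2],
  [0,0,0.2],
  [0,0,0],
], spin=[0,0,0,0,0])

```text
time: 6.95
position: [140.6, -315.9, 818.5]
tool_rot: [3.116, 0.708, 1.955]
ft_force: [-0.6, 0.5, 0.3]
opening: 1.005
finger_force: 0.0
```

```bash
python3 - <<'E'
from h import *
st()
E
```

```text
t 6.95 q [-1.158 -0.015  1.271  2.149  0.007  0.022] p [ 140.6 -315.9  818.5] lean 40.56 az -65.7 ytool [0.92 0.39 0.02] yaz 23.0 F [-0.6  0.5  0.3] op 1.005 ff 0.0
```

Call:
move_arm([
  [0.11,0.03,-0.16],
  [0.11,0.03,-0.16],
  [0.11,0.03,-0.16],
  [0.11,0.03,-0.16],
  [0.11,0.03,-0.16],
  [0.11,0.03,-0.16],
  [0.11,0.03,-0.16],
  [0.11,0.03,-0.16],
], spin=[0,0,0.039,0.039,0.039,0.039,0.039,0.039], claw=0.7)

```text
time: 7.62
position: [301.2, -273.2, 585.9]
tool_rot: [3.116, 0.701, 2.687]
ft_force: [0.3, -0.9, 0.7]
opening: 0.701
finger_force: 0.0
```

```bash
python3 - <<'E'
from h import *
st()
E
```

```text
t 7.62 q [-0.982 -0.344  0.116  1.412  0.354 -0.423] p [ 301.2 -273.2  585.9] lean 40.17 az -23.8 ytool [0.424 0.905 0.019] yaz 64.9 F [ 0.3 -0.9  0.7] op 0.701 ff 0.0
```

Call:
move_arm([
  [0.12,0.03,-0.15],
  [0.12,0.03,-0.15],
  [0.12,0.03,-0.15],
  [0.12,0.03,-0.15],
  [0.12,0.03,-0.15],
  [0.12,0.03,-0.15],
  [0.1,0.03,-0.12],
  [0,0,0],
], spin=[0.039,0.039,0.039,0.012,0,0,0,0])

```text
time: 8.28
position: [464.3, -229.2, 375.0]
tool_rot: [3.106, 0.689, 3.084]
ft_force: [-0.3, 0.3, -1.4]
opening: 0.698
finger_force: 0.0
```

```bash
python3 - <<'E'
from h import *
st()
look("wrist",["basket_grip","basket_bar","drain_stand_hood","drain_stand_seat"],"pics/w1.png")
look("side",["basket_grip","basket_bar","drain_stand_hood"])
look("top",["basket_grip","basket_bar","drain_stand_hood"])
E
```

```text
t 8.28 q [-0.68  -0.161 -0.304  0.858  0.411 -0.513] p [ 464.3 -229.2  375. ] lean 39.51 az -0.1 ytool [0.035 0.999 0.028] yaz 88.0 F [-0.3  0.3 -1.4] op 0.698 ff 0.0
wrist basket_grip [ 595.7 -221.9  199.8] 0.91
wrist basket_bar [ 595.9 -221.8  167.7] 0.8
wrist basket_bar [ 600.3 -218.2    2.4] 0.45
wrist drain_stand_hood [ 594.1 -221.3  282.1] 0.84
wrist drain_stand_hood [583.5 176.3   1.4] 0.58
wrist drain_stand_seat [ 598.5 -217.4  165.7] 0.63
side basket_grip [ 594.  -222.5  202.6] 0.64
side drain_stand_hood [ 591.9 -223.9  280.6] 0.57
top basket_grip [ 600.7 -219.5  206.8] 0.8
top basket_grip [ 5.963e+02 -2.133e+02  3.000e-01] 0.67
top basket_bar [ 600.6 -221.4  165.9] 0.72
top drain_stand_hood [ 593.1 -221.4  283.8] 0.59
```

View pics/w1.png

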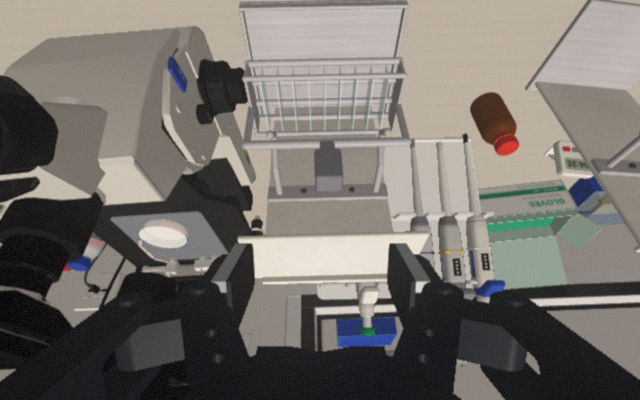

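The wrist view shows the grip at (328,165), between the fingers' lines and clear of the hood's edge at (330,265). The microscope is to the left, well away from the approach. I'll now move to the pre-grasp pose on the tool-axis line.

Call:
move_arm([
  [0,0.019,-0.15],
  [0,0.019,-0.15],
  [0.098,0,-0.064],
  [0.098,0,-0.064],
  [0.098,0,-0.064],
  [0.09,0,-0.064],
  [0,0,0],
  [0,0,0],
], spin=[0,0,0,0,0,0,0,0])

```text
time: 9.6
position: [541.8, -224.6, 271.5]
tool_rot: [3.116, 0.698, 3.09]
ft_force: [-0.3, -0.6, 0.3]
opening: 0.699
finger_force: 0.0
```

```bash
python3 - <<'E'
from h import *
st()
look("wrist",["basket_grip","drain_stand_hood"])
E
```

```text
t 9.6 q [-0.555  0.013 -0.434  0.5    0.338 -0.402] p [ 541.8 -224.6  271.5] lean 40.01 az -0.7 ytool [0.036 0.999 0.019] yaz 88.0 F [-0.3 -0.6  0.3] op 0.699 ff 0.0
wrist basket_grip [ 598.1 -220.2  199.2] 0.74
wrist drain_stand_hood [ 592.6 -223.2  283.2] 0.79
```

Call:
move_arm([
  [0,0.015,-0.045],
  [0.043,0,-0.051],
  [0.043,0,-0.051],
  [0.043,0,-0.051],
  [0.043,0,-0.051],
  [0.043,0,-0.051],
  [0.04,0,-0.051],
  [0,0,0],
], spin=[0,0,0,0,0,0,0,0])

```text
time: 10.42
position: [592.6, -222.2, 201.8]
tool_rot: [3.117, 0.699, 3.089]
ft_force: [-0.4, -0.2, 0.3]
opening: 0.702
finger_force: 0.0
```

```bash
python3 - <<'E'
from h import *
st()
look("wrist",["basket_grip"],"pics/w2.png")
p=robot.camera("side"); cv2.imwrite("pics/s2.png",cv2.resize(p["pixels"][120:300,270:510],None,fx=3,fy=3,interpolation=cv2.INTER_CUBIC))
E
```

```text
t 10.42 q [-0.492  0.171 -0.465  0.293  0.3   -0.348] p [ 592.6 -222.2  201.8] lean 40.08 az -0.8 ytool [0.037 0.999 0.019] yaz 87.9 F [-0.4 -0.2  0.3] op 0.702 ff 0.0
wrist basket_grip [ 598.3 -220.3  198.8] 0.59
```

View pics/w2.png

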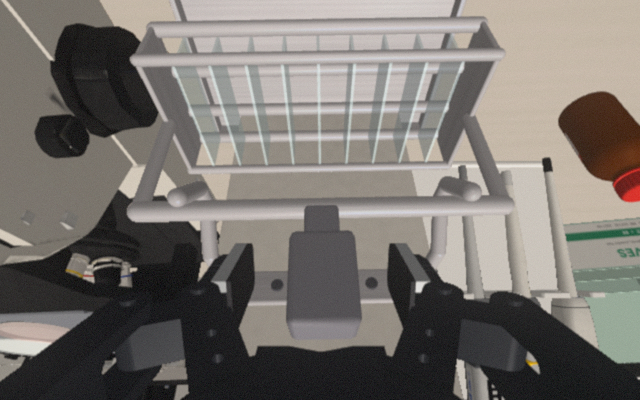

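The wrist view shows the grip block at (323,285), centred between the open pads with about equal gaps. The basket's end near (135,60) is clear of the microscope's knob. Now I'll close.

Call:
move_arm([
  [0,0,0],
  [0,0,0],
  [0,0,0],
  [0,0,0],
  [0,0,0],
  [0,0,0],
  [0,0,0],
  [0,0,0],
], spin=[0,0,0,0,0,0,0,0], claw=0, force=70)

```text
time: 11.23
position: [593.5, -223.3, 204.2]
tool_rot: [3.121, 0.703, 3.091]
ft_force: [-2.7, -2.5, 4.9]
opening: 0.315
finger_force: 69.4
```

```bash
python3 - <<'E'
from h import *
st()
E
```

```text
t 11.23 q [-0.493  0.169 -0.463  0.293  0.299 -0.348] p [ 593.5 -223.3  204.2] lean 40.29 az -1.1 ytool [0.038 0.999 0.016] yaz 87.8 F [-2.7 -2.5  4.9] op 0.315 ff 69.4
```

Call:
move_arm([
  [-0.012,0,0.016],
  [-0.019,0,0.023],
  [-0.026,0,0.031],
  [-0.026,0,0.031],
  [-0.026,0,0.031],
  [-0.026,0,0.031],
  [-0.026,0,0.031],
  [-0.02,0,0.024],
], spin=[0,0,0,0,0,0,0,0])

```text
time: 11.9
position: [555.7, -222.2, 246.9]
tool_rot: [3.118, 0.7, 3.089]
ft_force: [0.3, -0.5, -4.1]
opening: 0.315
finger_force: 69.4
```

```bash
python3 - <<'E'
from h import *
st()
look("wrist",["basket_grip","basket_bar","drain_stand_hood"],"pics/w3.png")
look("side",["basket_grip","basket_bar","basket"])
E
```

```text
t 11.9 q [-0.532  0.057 -0.461  0.42   0.324 -0.382] p [ 555.7 -222.2  246.9] lean 40.13 az -0.9 ytool [0.037 0.999 0.018] yaz 87.9 F [ 0.3 -0.5 -4.1] op 0.315 ff 69.4
wrist basket_grip [ 558.9 -220.   242.7] 0.96
wrist basket_bar [ 560.4 -222.4  213.5] 0.55
side basket_grip [ 559.3 -224.4  246.1] 0.85
side basket_bar [ 563.4 -222.8  207. ] 0.77
side basket [ 559.6 -224.   113.9] 0.95
```

View pics/w3.png

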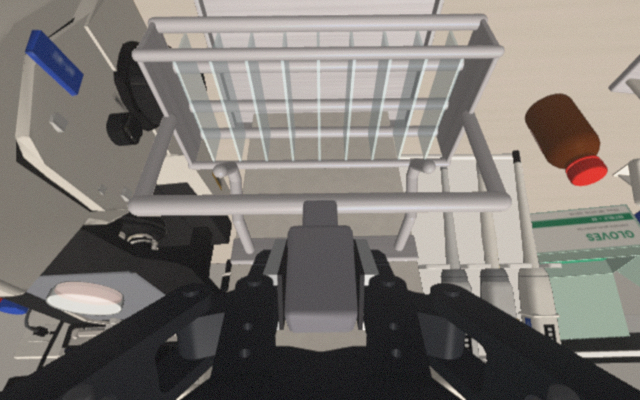

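The wrist view shows the basket free of the prongs, whose tips are now behind the bar near (228,170) and (422,168). It hangs level, with the bar at row 203. Next I'll carry it back, up and across in smooth steps.

Call:
move_arm([
  [-0.03,0,0.015],
  [-0.06,0,0.035],
  [-0.09,0,0.055],
  [-0.1,0,0.06],
  [-0.1,0.02,0.06],
  [-0.09,0.05,0.055],
  [-0.07,0.08,0.05],
  [-0.04,0.1,0.02],
], spin=[0,0,0,0,0,0,0,0])

```text
time: 12.97
position: [439.7, -172.9, 318.2]
tool_rot: [3.12, 0.703, 3.088]
ft_force: [-0.1, 0.1, -4.0]
opening: 0.315
finger_force: 78.4
```

Call:
move_arm([
  [0,0.12,0],
  [0,0.13,0],
  [0,0.13,0],
  [0,0.13,0],
  [0,0.13,0],
  [0,0.13,0],
  [0,0.13,0],
  [0,0.13,0],
], spin=[0,0,0,0,0,0,0,0])

```text
time: 13.63
position: [439.8, 35.1, 316.5]
tool_rot: [3.117, 0.701, 3.09]
ft_force: [0.9, -1.1, -4.4]
opening: 0.316
finger_force: 78.4
```

Call:
move_arm([
  [0,0.13,0],
  [0,0.13,0],
  [0,0.13,0],
  [0,0.12,0],
  [0,0.1,0],
  [0,0.08,0],
  [0,0.06,0],
  [0,0.04,0],
], spin=[0,0,-0.01,-0.01,-0.01,-0.01,0,0])

```text
time: 14.3
position: [440.3, 194.1, 316.2]
tool_rot: [3.116, 0.699, 2.967]
ft_force: [-0.2, 0.0, -4.8]
opening: 0.315
finger_force: 78.3
```

```bash
python3 - <<'E'
from h import *
st()
N=["drying_stand","drying_stand_seat","drying_stand_hood","basket_grip","basket_bar"]
look("wrist",N,"pics/w4.png")
look("top",N); look("side",N[:3])
E
```

```text
t 14.3 q [ 0.702 -0.18  -0.468  0.77  -0.499  0.735] p [440.3 194.1 316.2] lean 40.07 az -7.8 ytool [0.158 0.987 0.019] yaz 80.9 F [-0.2  0.  -4.8] op 0.315 ff 78.3
wrist drying_stand [585.2 176.5   1.2] 0.95
wrist drying_stand_seat [581.7 180.2 164.7] 0.65
wrist drying_stand_seat [446.5 196.1 311.9] 0.2
wrist basket_grip [447.7 194.5 309.1] 0.73
wrist basket_bar [447.3 194.5 279.3] 0.88
wrist basket_bar [ 598.8 -220.4    2.3] 0.25
top drying_stand [577.8 182.9  -1. ] 0.6
top drying_stand_seat [579.6 179.7 165.3] 0.95
top drying_stand_hood [574.  180.5 285.7] 0.62
top basket_grip [446.2 193.7 312.3] 0.85
top basket_bar [449.3 191.3 278.1] 0.55
side drying_stand [579.9 178.2  -3.8] 0.78
side drying_stand_seat [583.3 174.3 163.2] 0.73
side drying_stand_seat [578.5 180.2  -3.9] 0.52
side drying_stand_hood [571.1 178.8 277.8] 0.62
```

View pics/w4.png

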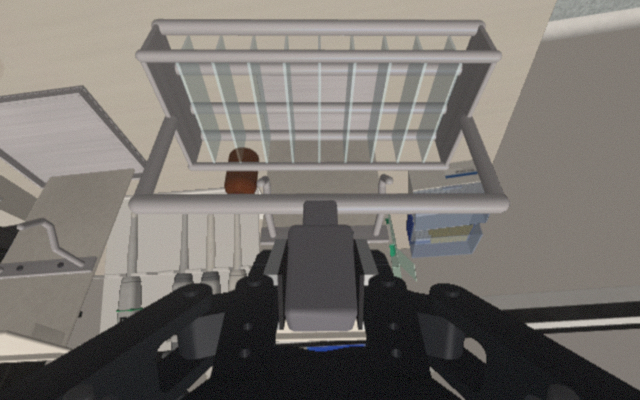

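The wrist view shows the drying stand's prong tips at (264,180) and (386,180), centred behind the grip at (322,230). The stand lies parallel to the bar. I'll move to the pre-place pose, 65 mm back along the tool axis.

Call:
move_arm([
  [0.028,-0.002,-0.019],
  [0.065,-0.005,-0.044],
  [0.083,-0.007,-0.057],
  [0.083,-0.007,-0.057],
  [0.074,-0.006,-0.051],
  [0.065,-0.005,-0.044],
  [0.042,-0.004,-0.028],
  [0.023,-0.002,-0.016],
], spin=[0,0,0,0,0,0,0,0])

```text
time: 15.77
position: [533.0, 183.3, 250.2]
tool_rot: [3.123, 0.697, 2.967]
ft_force: [0.6, 0.1, -4.9]
opening: 0.313
finger_force: 77.8
```

```bash
python3 - <<'E'
from h import *
st()
N=["drying_stand_seat","drying_stand_hood","basket_grip","basket_bar","basket"]
look("wrist",N,"pics/w5.png")
look("top",N); look("side",N)
E
```

```text
t 15.77 q [ 0.537  0.014 -0.485  0.496 -0.417  0.58 ] p [533.  183.3 250.2] lean 39.94 az -8.3 ytool [0.162 0.987 0.014] yaz 80.7 F [ 0.6  0.1 -4.9] op 0.313 ff 77.8
wrist drying_stand_seat [581.3 180.7 166. ] 0.73
wrist basket_grip [579.5 181.1 163.9] 0.25
wrist basket_bar [538.3 184.  211.6] 0.88
wrist basket_bar [536.8 184.2 246. ] 0.18
wrist basket [540.6 185.4 116.2] 0.65
top drying_stand_seat [577.7 180.5 161.2] 0.86
top drying_stand_seat [579.9 183.    0.6] 0.5
top drying_stand_hood [573.2 181.8 286.5] 0.96
top drying_stand_hood [538.7 186.4 252.9] 0.46
top basket_bar [541.5 183.5 213.8] 0.81
top basket_bar [574.1 179.4 283.6] 0.45
top basket [539.  184.9 251.2] 0.73
top basket [540.2 184.7 116.6] 0.72
side drying_stand_seat [580.  173.8 163.9] 0.74
side drying_stand_seat [ 5.944e+02 -2.182e+02  1.000e-01] 0.27
side drying_stand_hood [572.1 179.5 279.5] 0.83
side basket_grip [534.5 184.  248.4] 0.56
side basket_bar [539.8 181.5 211.1] 0.75
side basket [535.8 182.4 114.1] 0.79
```

View pics/w5.png

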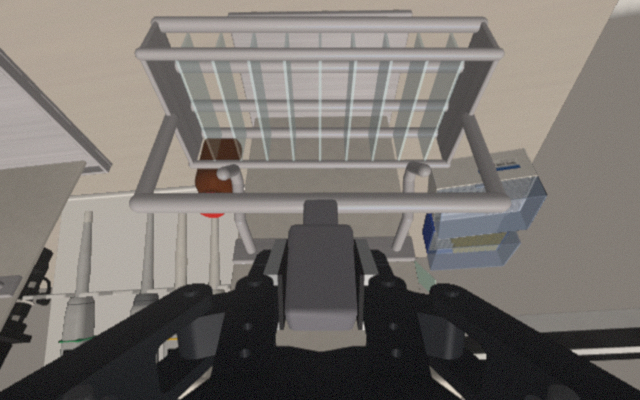

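The wrist view shows both prong tips, at (230,172) and (420,170), inside the bar's uprights and just below the bar. That matches the view just after lift-off, so I'll lower along the tool axis.

Call:
move_arm([
  [0.02,-0.003,-0.022],
  [0.028,-0.004,-0.032],
  [0.028,-0.004,-0.032],
  [0.028,-0.004,-0.032],
  [0.025,-0.004,-0.03],
  [0.02,-0.003,-0.022],
  [0,0,0],
  [0,0,0],
], spin=[0,0,0,0,0,0,0,0])

```text
time: 17.33
position: [563.1, 179.5, 218.5]
tool_rot: [3.119, 0.7, 2.965]
ft_force: [-0.9, 0.2, -5.2]
opening: 0.315
finger_force: 77.8
```

```bash
python3 - <<'E'
from h import *
st()
N=["basket_bar","basket_grip"]
look("wrist",N)
look("side",N)
E
```

```text
t 17.33 q [ 0.494  0.095 -0.496  0.384 -0.393  0.541] p [563.1 179.5 218.5] lean 40.11 az -8.2 ytool [0.162 0.987 0.017] yaz 80.7 F [-0.9  0.2 -5.2] op 0.315 ff 77.8
wrist basket_grip [568.6 185.1 212.2] 0.89
side basket_bar [570.3 181.6 180.6] 0.72
side basket_bar [385.9 299.9  -1.7] 0.19
side basket_grip [565.2 179.6 216.3] 0.68
```

Call:
move_arm([
  [0.011,-0.002,-0.013],
  [0.012,-0.002,-0.014],
  [0.012,-0.002,-0.014],
  [0.01,-0.001,-0.012],
  [0.003,0,-0.005],
  [0,0,-0.004],
  [0,0,0],
  [0,0,0],
], spin=[0,0,0,0,0,0,0,0])

```text
time: 18.3
position: [572.9, 178.4, 207.0]
tool_rot: [3.118, 0.701, 2.964]
ft_force: [0.6, -0.2, -4.6]
opening: 0.317
finger_force: 77.9
```

```bash
python3 - <<'E'
from h import *
st()
E
```

```text
t 18.3 q [ 0.481  0.125 -0.499  0.346 -0.386  0.529] p [572.9 178.4 207. ] lean 40.18 az -8.1 ytool [0.162 0.987 0.018] yaz 80.7 F [ 0.6 -0.2 -4.6] op 0.317 ff 77.9
```

Call:
move_arm([
  [0.003,0,-0.005],
  [0,0,-0.005],
  [0,0,-0.005],
  [0,0,0],
  [0,0,0],
], spin=[0,0,0,0,0])

```text
time: 18.72
position: [574.1, 178.6, 205.6]
tool_rot: [3.117, 0.704, 2.963]
ft_force: [-3.3, 0.0, 5.1]
opening: 0.314
finger_force: 79.0
```

Call:
move_arm([
  [0,0,-0.005],
  [0,0,0],
  [0,0,0],
], spin=[0,0,0])

```text
time: 18.97
position: [574.4, 178.6, 205.3]
tool_rot: [3.117, 0.705, 2.963]
ft_force: [-6.7, 0.5, 9.5]
opening: 0.309
finger_force: 79.8
```

Call:
move_arm([
  [-0.01,0,0.002],
  [0,0,0],
  [0,0,0],
], spin=[0,0,0])

```text
time: 19.22
position: [573.2, 178.8, 205.7]
tool_rot: [3.116, 0.706, 2.962]
ft_force: [1.6, -0.7, 6.0]
opening: 0.313
finger_force: 78.7
```

```bash
python3 - <<'E'
from h import *
st()
N=["basket_bar","basket_grip","basket","drying_stand_seat"]
p=look("side",N); cv2.imwrite("pics/s6.png",cv2.resize(p["pixels"][110:250,250:410],None,fx=4.2,fy=4.2,interpolation=cv2.INTER_CUBIC))
look("wrist",N,"pics/w6.png"); look("top",N)
E
```

```text
t 19.22 q [ 0.483  0.126 -0.505  0.334 -0.388  0.53 ] p [573.2 178.8 205.7] lean 40.46 az -8.0 ytool [0.162 0.987 0.02 ] yaz 80.7 F [ 1.6 -0.7  6. ] op 0.313 ff 78.7
side basket_bar [582.6 178.4 165.8] 0.64
side basket_bar [573.2 182.2 277.3] 0.43
side basket_grip [573.5 180.3 201.8] 0.56
side basket [ 594.4 -222.9  280.1] 0.64
side basket [577.3 180.9  71. ] 0.61
side drying_stand_seat [583.2 175.5 160.9] 0.78
side drying_stand_seat [ 596.9 -222.5  163.7] 0.44
wrist basket_bar [578.9 181.9 170.9] 0.7
wrist basket_grip [577.1 180.8 200.8] 0.85
wrist basket [582.6 179.9  71.1] 0.84
wrist basket [ 5.817e+02  1.757e+02 -1.000e-01] 0.25
wrist drying_stand_seat [581.3 179.  161.5] 0.76
top basket_bar [579.9 178.1 166.8] 0.6
top basket_grip [582.  180.5 207.2] 0.77
top basket [580.6 183.6  71.4] 0.68
top basket [ 391.3 -346.7    0.4] 0.52
top drying_stand_seat [576.7 181.9 167.4] 0.84
```

View pics/w6.png

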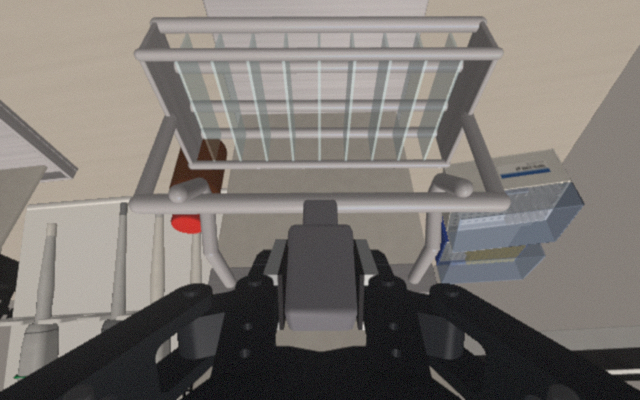

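The wrist view shows the bar seated behind both upturned prong tips, at (190,190) and (455,187), as it was on the drain stand. Contact force is low, so I'll ease the grip and release.

Call:
move_arm([
  [0,0,0],
  [0,0,0],
  [0,0,0],
], spin=[0,0,0], force=20)

```text
time: 20.22
position: [573.3, 178.8, 205.8]
tool_rot: [3.116, 0.706, 2.962]
ft_force: [0.7, -1.8, 6.0]
opening: 0.316
finger_force: 78.8
```

Call:
move_arm([
  [0,0,0],
  [0,0,0],
  [0,0,0],
  [0,0,0],
  [0,0,0],
  [0,0,0],
], spin=[0,0,0,0,0,0], claw=0.68)

```text
time: 20.72
position: [571.0, 178.4, 202.7]
tool_rot: [3.119, 0.7, 2.965]
ft_force: [0.5, 0.3, -0.4]
opening: 0.682
finger_force: 0.0
```

```bash
python3 - <<'E'
from h import *
st()
N=["basket_bar","basket_grip","basket"]
look("wrist",N)
E
```

```text
t 20.72 q [ 0.483  0.127 -0.508  0.336 -0.386  0.531] p [571.  178.4 202.7] lean 40.1 az -8.1 ytool [0.161 0.987 0.018] yaz 80.7 F [ 0.5  0.3 -0.4] op 0.682 ff 0.0
wrist basket_bar [576.5 176.8 165.1] 0.73
wrist basket_grip [580.2 183.3 204.1] 0.97
wrist basket [576.  178.   72.1] 0.91
```

Call:
move_arm([
  [-0.026,0.004,0.03],
  [-0.045,0.006,0.053],
  [-0.057,0.008,0.068],
  [-0.057,0.008,0.068],
  [-0.057,0.008,0.068],
  [-0.057,0.008,0.068],
  [-0.057,0.008,0.068],
  [-0.057,0.008,0.068],
], spin=[0,0,0,0,0,0,0,0])

```text
time: 21.58
position: [487.8, 190.0, 302.6]
tool_rot: [3.118, 0.701, 2.964]
ft_force: [0.6, -0.0, -0.3]
opening: 0.683
finger_force: 0.0
```

Call:
move_arm([
  [-0.15,0,0.05],
  [-0.15,0,0.05],
  [-0.1,0,0.05],
  [0,0,0],
  [0,0,0],
  [0,0,0],
], spin=[0,0,0,0,0,0])

```text
time: 22.08
position: [408.8, 190.2, 331.7]
tool_rot: [3.117, 0.701, 2.964]
ft_force: [-0.0, -0.3, -0.2]
opening: 0.677
finger_force: 0.0
```

```bash
python3 - <<'E'
from h import *
st()
look("wrist",["basket_bar","basket_grip","basket"],"pics/w7.png")
look("top",["basket_bar","basket","amber_bottle","slide_carton","counter"])
E
```

```text
t 22.08 q [ 0.761 -0.24  -0.468  0.859 -0.53   0.795] p [408.8 190.2 331.7] lean 40.2 az -8.0 ytool [0.161 0.987 0.019] yaz 80.7 F [-0.  -0.3 -0.2] op 0.677 ff 0.0
wrist basket_bar [576.7 178.1 169.5] 0.95
wrist basket_bar [582.1 180.2 200.4] 0.66
wrist basket_grip [580.2 180.5 200. ] 0.89
wrist basket_grip [578.1 178.7 278.8] 0.16
wrist basket [578.  178.4  69.8] 0.94
top basket_bar [580.3 177.7 166.2] 0.83
top basket_bar [581.  181.   70.1] 0.46
top basket [581.2 181.8  70.9] 0.94
top basket [690.8  37.8   4. ] 0.71
top amber_bottle [689.8  36.6  -0.8] 0.54
top counter [ 393.1 -348.6    3.6] 0.48
```

View pics/w7.png

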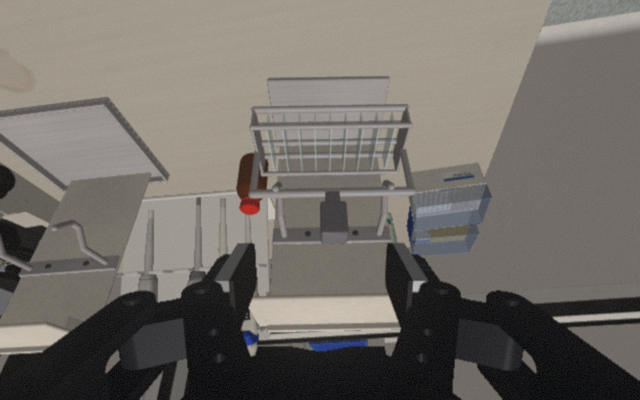

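The picture shows the basket hanging level in both hooks of the drying stand, with the bar at row 192 behind prong tips at (277,186) and (388,186). The gripper is clear and touching nothing, so I'll hand in.

```bash
python3 -c "
from workcell import robot
print(robot.hand_in())"
```

```text
the job is handed in; nothing more can be done
None
```

The basket hangs level by its bar in both hooks of the flat-foot stand, carried there without being set down; the arm touches nothing, the bottle, carton and counter were not touched, and the job was handed in at about 22 s (no verdict came back).

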